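# Lock the leak-test chamber's hatch

### The arm

A 6-joint arm with a two-finger parallel gripper is mounted at the origin on a cart in front of the work surface, level with it; the furniture and walls round the work are solid. World frame = base frame: x ahead of the robot, y to its left, z up, the work surface at z = 0. Lengths are in m, angles in rad, forces in N, time in s.
With the tool pointing down it reaches from about 0.3 to 0.85 m from the base axis. Payload 4.2 kg.
Tool frame: the origin (TCP) lies at the very end of the fingers, on their centre line; the grasp point (between the pads) lies robot.grasp_offset behind it (robot.grasp_offset is the distance from the TCP to the grasp point, in m); z points along the fingers, y is the line along which they close (so a half turn about z gives the same grasp; the last joint's range is limited). The gripper opens to 91 mm and grips with 3 to 60 N. Pads are 32 mm wide; open, the fingers measure 118 mm over their backs; the gripper's body (76 mm by 178 mm) begins 60 mm behind the grasp point.
Start: joints at [-1.273, 0.32, 1.565, -0, 1.257, -0.02], TCP at [0.18, -0.546, 0.214] pointing down, gripper open.
Joint ranges: [-3.11, 3.11], [-0.84, 2.01], [0.21, 2.61], [-1.34, 4.49], [0.05, 2.63], [-2.56, 2.56]. Speed limits (rad/s): [2.57, 2.57, 3.14, 3.14, 3.14, 3.14].

### API

Orientations are given as a unit quaternion [x, y, z, w].
In Python, from rig import robot, get_image gives the robot as it stands.
- The arm moves only by the tool carry_out, never from a script. Its argument "rows" is a list of rows, each an object of numbers: "dx", "dy", "dz": the shift along the tool's x, y, z as a fraction of full scale; "roll": the turn about the tool's z as a fraction of full scale; "fingers": the closure, from -1 (fully open) to 1 (shut). In form: [{"dx": .., "dy": .., "dz": .., "roll": .., "fingers": ..}, ...]. A call has 1 to 12 rows; each row is the pose to reach, as a shift and turn from the pose commanded when the call began, along the tool's axes at that moment; what a row does not reach only later rows make up. Full scale, the value 1, is 500 mm for a shift and 90 degrees for a turn. A row lasts 1/12 s, in which the tool goes at most 41.7 mm and 7.16 degrees, less where a joint would pass 70% of its speed; a pose out of reach is approached as far as the arm can. A call with a number of a shift or a turn outside -1 to 1 is refused whole. A call with a gripper value outside its range is refused whole. The fingers move at their own pace and stop on an object; "grip_force" is the grip in N (left out, the last holds). Time passes only in rows, so rows that repeat a pose let the fingers close. It gives the time, the measured TCP pose, the force, the opening and the grip force at its end, in the units of the state.
- robot.read_state(): the state, without advancing time (a new reading comes with each control period).
- get_image(name): name is "scene" or "top" or "wrist"; returns a dict with "img" (400x640x3 uint8, red, green, blue), "intrinsics" (3x3 intrinsics, pixels), "k1" (the pictures are not rectified: a ray, as slopes to the right and down, at radius r is drawn at 1 + k1 r^2 times it, then the intrinsics apply), "T" (4x4, takes a point from camera to world coordinates); the wrist camera has in their place "hand_eye" (4x4, takes a point from camera to tool coordinates, whose origin is the TCP and whose axes are the flange's). Camera axes: x right, y up, looking along -z (the intrinsics and any distortion apply to the point x, -y, -z); pixel columns grow to the right and rows downward; lengths in m; the calibration is good to about 2 mm. A picture is of the moment at which its call begins: read the wrist's pose just before it. There is no depth.
- robot.sign_off(): hands the job in; it is judged then, once.
The state is a dict: "t": time; "joint_positions": joint angles; "qvel": joint speeds; "joint_efforts": joint torques, N m; "position": TCP position; "tcp_rot": TCP orientation; "contact_force": force on the tool from outside, world axes, zero at the start; "ft_torque": the same for the moment, N m; "width": opening from 0.0 (shut) to 1.0 (fully open); "grasp_force": force on a finger pad.
Only numpy, scipy, OpenCV 4.12 (cv2) and the standard library are available. Lean on these libraries where they do the work, as an engineer would, in place of code of your own. Each camera call takes 0.05 s, during which the arm holds its last target. There are 200 camera calls.

### The job

Close the hatch of the leak-test chamber gently onto its sprung seal. Then, pressing the hatch down against the seal, turn the red wing knob clockwise so that its hidden tongue swings in under the frame edge and comes up firmly against its hidden stop (feel for it, do not force it), and let go, leaving the hatch locked. Leave the cap, the oil bottle and the screwdriver beside the chamber where they are.

Things in the scene. Friction and masses are not known exactly. Their poses are not given: they have to be found in the camera images.
- chamber: Leak-test chamber: grey box 220 x 180 mm (x, y), 100 mm high, open top with a blue frame, bolted to the bench. Origin: centre of its underside, on the bench; x points from the front (robot side) to the hinge side, y to the left along the hinge, z up. Hinge axis at x = +95 mm, z = 103 mm; knob axis, hatch shut, at x = -65 mm, y = 0.
- frame: Blue frame round the chamber's opening; same origin and axes as the chamber. Its front edge (lip) is 6 mm thick, top at z = 100 mm, underside at z = 94 mm; its inner edge is 18 mm in front of the knob axis. The tongue passes under it only while the hatch is pressed down: about 4 mm of sinking at the knob, 13 to 18 N from above.
- hatch (a joint): Opening angle of the aluminium hatch (200 x 172 mm, 5 mm thick, 0.3 kg with knob), rad. 0 = seal fully squeezed; about 0.03 = lying on the relaxed seal; locked about 0.013; larger = open, its front edge rising. A stiff hinge (0.3 N m of friction) keeps it where it is left when off the seal.
- hatch_hinge (a point): Middle of the hatch's hinge axis, at the height of the hatch's underside when shut. The axes are the hatch's own: x in the panel away from the free edge, y along the hinge, z out of the outer face.
- hatch_push (a point): Point on the hatch's outer (upper) face where it can be pushed down: 15 mm from the free front edge, 185 mm from the hinge axis, 55 mm to the left (+y) of the knob axis. Same axes as the hatch.
- knob (a joint): Angle of the wing knob, rad, growing clockwise seen from above the shut hatch. At 0 wing and tongue lie along the chamber's y, the tongue and a white dot to the right (-y); at 1.57 the tongue points to the front (-x). Starts at 0.1 to 0.3. Friction 0.05 N m; stays where left. The tongue meets the lip near 0.42 and its stop somewhere between 0.95 and 1.55, different every time.
- knob_grip (a point): Point on the knob's axis at mid-height of its red wing (10 mm thick, 46 mm long, 26 mm high). The steel flange under the wing, 54 mm across, turns with it; its top, where fingertips can press, is 13 mm below this point. The axes turn with the knob: y along the wing (white dot on the -y side), x across it, z up out of the hatch.
- tongue: Flat steel cam tongue below the hatch on the knob's shaft, 12 mm wide, 5 mm thick, reaching 28 mm from the knob axis. Origin on the knob axis at mid-thickness; x points along it to its tip. Hidden once the hatch is shut.
- stop_mount: Mount of the tongue's hidden stop pin, in the chamber on the knob axis, 50 mm above the bench; axes as the chamber. The pin stands 18 mm from the axis at an angle that differs every time and is not shown by this pose. It yields springily, 5 N m per rad. Over 12 N of tongue on stop (0.2 N m more than free turning) bends it; 2.5 N (0.04 N m more) is enough.
- seal: Black sprung seal strip, 10 x 150 mm, along the front edge of the frame; origin at the middle of its top face, same axes as the chamber. Sinks at most 6 mm: 5 N to start it, 2.5 N more per mm, about 20 N at the bottom. More than 35 N crushes it.
- valve_cap: Loose zinc valve cap, 48 mm across, 13 mm high, to the left of the chamber; origin under its centre. Bystander.
- oil_bottle: Loose oil bottle, cream with a red nozzle, 45 mm across, 158 mm high, left of the chamber and further back; origin under its centre. Bystander.
- screwdriver: Loose screwdriver with orange handle, 208 mm long, 28 mm thick, to the right of the chamber; origin under its centre. Bystander.

How it is judged:
By the outcome, as a careful person would: the job done as asked, in the order asked, and still so for the second after the job is handed in, with the robot touching nothing.
It also fails if it takes over 72 s, if anything falls off the work surface, if the arm or the gripper's body presses on something with over 40 N, if the wrist force passes 120 N, or if a joint passes its speed limit or range.

## Working session

There is one attempt and no reset: what is moved stays moved. The work goes in short steps, Python scripts to look and compute and a tool call to move; the robot and the scene stay as the last step left them, time stands still between calls to the robot, and variables do not carry over. Pictures are saved under pics/ and viewed, at most 10 in all, crops included, and the job is handed in when it is done.

Besides the shell and the picture viewer there is one more tool, called as name(argument=value, ...) on one line, values as JSON. carry_out: Moves the arm, as the interface text tells. Shift numbers are shares of 500 mm and turn numbers shares of 90 degrees, none past 1 either way. Its arguments: {"type":"object","properties":{"rows":{"type":"array"},"grip_force":{"type":"number"}},"required":["rows"]}

```bash
mkdir -p pics; ls
python3 - <<'E'
from rig import robot,get_image
import cv2,numpy as np
s=robot.read_state();print(s, robot.grasp_offset)
for n in("scene","top"):
    d=get_image(n);cv2.imwrite(f"pics/{n}0.png",d["img"][:,:,::-1]);print(n,d["intrinsics"],d["k1"],np.round(d["T"],4))
E
```

```text
pics
{'t': 0.0, 'joint_positions': array([-1.27300176e+00,  3.20291924e-01,  1.56566683e+00, -7.67231253e-06,
        1.25740999e+00, -1.99885809e-02]), 'qvel': array([-0.00066085,  0.00041952, -0.00033996, -0.00176763,  0.00158082,
        0.00201003]), 'joint_efforts': array([-1.28522341e-02, -4.12374866e+01, -2.32025528e+01,  6.48311013e-02,
        3.90263158e-02, -1.68451195e-03]), 'position': array([ 0.17952126, -0.54572389,  0.21312501]), 'tcp_rot': array([ 9.87402692e-01,  1.58224949e-01, -1.26569199e-04, -8.78988372e-04]), 'contact_force': array([-0.11976686,  0.62587435,  0.06322433]), 'ft_torque': array([ 0.01662792,  0.00905381, -0.03155761]), 'grasp_force': 0.016300163115374744, 'width': 1.000269268365581} 0.0188
scene [[365.53460842   0.         321.97221292]
 [  0.         365.53460842 199.54325487]
 [  0.           0.           1.        ]] -0.03807062474794154 [[-0.7407 -0.3447  0.5767  1.0999]
 [ 0.6719 -0.3849  0.6328  0.5938]
 [ 0.0038  0.8562  0.5167  0.5257]
 [ 0.      0.      0.      1.    ]]
top [[408.29982039   0.         312.10875709]
 [  0.         408.29982039 198.76791877]
 [  0.           0.           1.        ]] 0.02948882807620425 [[ 0.0039  0.9949 -0.1007  0.5227]
 [-1.      0.004   0.0011  0.0475]
 [ 0.0015  0.1007  0.9949  0.9695]
 [ 0.      0.      0.      1.    ]]
```

View pics/scene0.png

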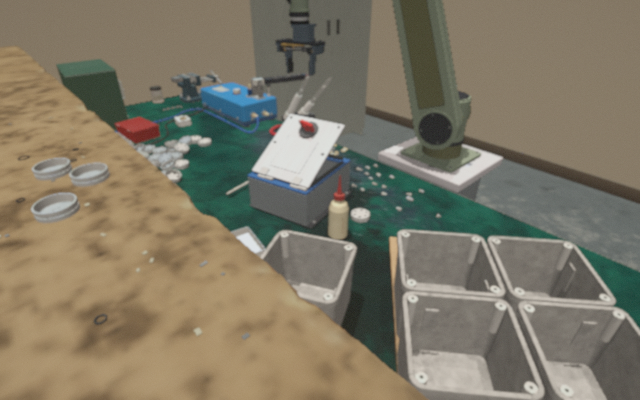

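View pics/top0.png

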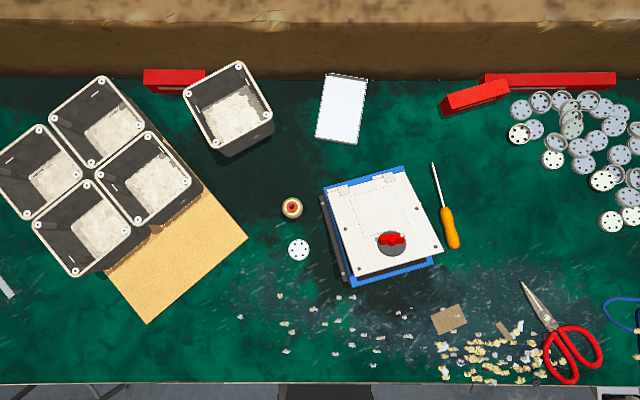

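The top view shows the chamber with its blue frame's corners near (353,288), (438,264), (404,167) and (325,185). The red knob is near (392,240), the cap at (299,250), the bottle at (291,208) and the screwdriver at (447,215). In the scene view the hatch stands open about 40°.

```bash
cat > h.py <<'E'
import numpy as np,cv2
from rig import robot,get_image
from scipy.spatial.transform import Rotation as R
def ray(d,uv,T=None):
    K=d["intrinsics"];T=d["T"] if T is None else T
    p=np.array([(uv[0]-K[0,2])/K[0,0],(uv[1]-K[1,2])/K[1,1]]);q=p.copy()
    for _ in range(20): q=p/(1+d["k1"]*(q@q))
    v=T[:3,:3]@np.array([q[0],-q[1],-1]);return T[:3,3],v/np.linalg.norm(v)
def onz(d,uv,z,T=None):
    o,v=ray(d,uv,T);return o+v*(z-o[2])/v[2]
def proj(d,P,T=None):
    K=d["intrinsics"];T=d["T"] if T is None else T
    c=T[:3,:3].T@(np.asarray(P)-T[:3,3]);q=np.array([c[0]/-c[2],-c[1]/-c[2]]);q=q*(1+d["k1"]*(q@q))
    return np.array([K[0,0]*q[0]+K[0,2],K[1,1]*q[1]+K[1,2]])
def tri(d1,u1,d2,u2):
    o1,a=ray(d1,u1);o2,b=ray(d2,u2)
    s=np.linalg.lstsq(np.c_[a,-b],o2-o1,rcond=None)[0];p,q=o1+s[0]*a,o2+s[1]*b
    return (p+q)/2,np.linalg.norm(p-q)
def mask(im,lo,hi):
    return cv2.inRange(cv2.cvtColor(im,cv2.COLOR_RGB2HSV),lo,hi)
E
python3 - <<'E'
from h import *
D={n:get_image(n) for n in("scene","top")}
t=D["top"]
m=mask(t["img"],(100,120,80),(125,255,255));m[:150]=0;m[:,:310]=0;m[300:]=0;m[:,460:]=0
pts=cv2.findNonZero(m);h=cv2.convexHull(pts)
print(cv2.approxPolyDP(h,4,True).reshape(-1,2).tolist())
for p in cv2.approxPolyDP(h,4,True).reshape(-1,2): print(p,onz(t,p,.1).round(4))
for n,(x0,x1,y0,y1) in dict(top=(360,430,200,280),scene=(285,330,110,140)).items():
    r=np.zeros((400,640),np.uint8);a=mask(D[n]["img"],(0,150,80),(8,255,255))|mask(D[n]["img"],(172,150,80),(180,255,255))
    r[y0:y1,x0:x1]=a[y0:y1,x0:x1];M=cv2.moments(r,True);c=(M["m10"]/M["m00"],M["m01"]/M["m00"]);print(n,c,M["m00"],cv2.minAreaRect(cv2.findNonZero(r)));D[n]["c"]=c
print(tri(D["top"],D["top"]["c"],D["scene"],D["scene"]["c"]))
a=D["top"]["img"][155:300,310:470];b=D["scene"]["img"][105:225,240:360]
a=cv2.resize(a,(560,508),interpolation=3);cv2.imwrite("pics/a.png",a[:,:,::-1])
cv2.imwrite("pics/b.png",cv2.resize(b,(600,600),interpolation=3)[:,:,::-1])
E
```

```text
[[433, 264], [352, 287], [323, 187], [402, 165]]
[433 264] [ 0.474  -0.2079  0.1   ]
[352 287] [ 0.4256 -0.0376  0.1   ]
[323 187] [0.6362 0.0233 0.1   ]
[402 165] [ 0.6847 -0.1469  0.1   ]
top (391.01181102362204, 239.20472440944883) 254.0 ((391.5, 239.0), (12.0, 25.0), 90.0)
scene (306.0, 124.11111111111111) 36.0 ((305.8499755859375, 124.45000457763672), (10.75174331665039, 4.110960960388184), 18.43494987487793)
(array([ 0.52482549, -0.09969485,  0.20812321]), np.float64(0.000535324129571701))
```

View pics/a.png

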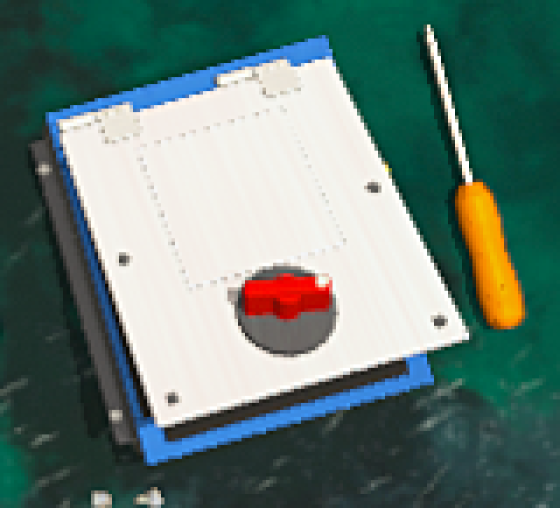

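View pics/b.png

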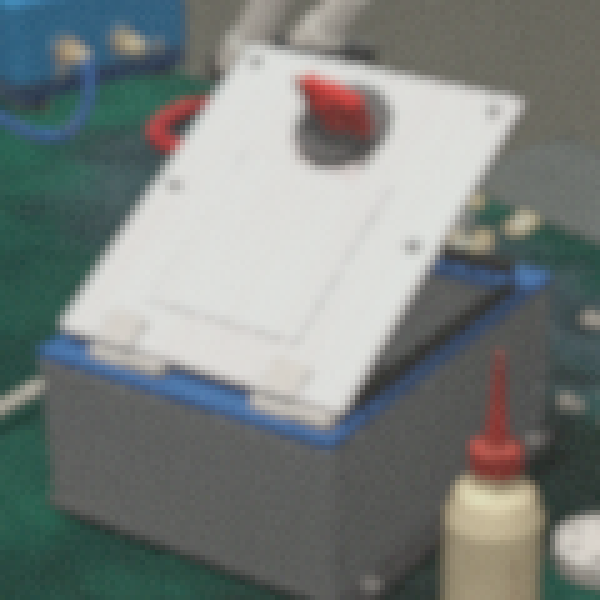

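The crops show the knob's white dot on the right, with the wing turned about 0.2 rad from the hatch edge. The hatch stands open about 0.54 rad. The frame measures 177 x 219 mm, which matches the given size. That puts the chamber centre at (0.555, -0.092) with a yaw of 16°.

Next I move above the push point with the fingers shut.

carry_out(rows=[{"dx": 0,"dy": 0,"dz": -0.11,"roll": 0,"fingers": 1},{"dx": 0,"dy": 0,"dz": -0.11,"roll": 0,"fingers": 1},{"dx": 0.868,"dy": -0.742,"dz": -0.11,"roll": -0.85,"fingers": 1},{"dx": 0.868,"dy": -0.742,"dz": -0.11,"roll": -0.85,"fingers": 1},{"dx": 0.868,"dy": -0.742,"dz": -0.11,"roll": -0.85,"fingers": 1},{"dx": 0.868,"dy": -0.742,"dz": -0.11,"roll": -0.85,"fingers": 1},{"dx": 0.868,"dy": -0.742,"dz": -0.11,"roll": -0.85,"fingers": 1},{"dx": 0.868,"dy": -0.742,"dz": -0.11,"roll": -0.85,"fingers": 1},{"dx": 0.868,"dy": -0.742,"dz": -0.11,"roll": -0.85,"fingers": 1},{"dx": 0.868,"dy": -0.742,"dz": -0.11,"roll": -0.85,"fingers": 1},{"dx": 0.868,"dy": -0.742,"dz": -0.11,"roll": -0.85,"fingers": 1},{"dx": 0.868,"dy": -0.742,"dz": -0.11,"roll": -0.85,"fingers": 1}], grip_force=5)

```text
t: 1.2
position: [0.3964, -0.1881, 0.2691]
tcp_rot: [0.706, 0.708, 0.0, 0.0]
contact_force: [0.1, -0.6, -0.3]
width: 0.157
grasp_force: 0.0
```

carry_out(rows=[{"dx": 0.26,"dy": 0.16,"dz": 0,"roll": -0.05,"fingers": 1},{"dx": 0.26,"dy": 0.16,"dz": 0,"roll": -0.05,"fingers": 1},{"dx": 0.26,"dy": 0.16,"dz": 0,"roll": -0.05,"fingers": 1},{"dx": 0.26,"dy": 0.16,"dz": 0,"roll": -0.05,"fingers": 1},{"dx": 0.26,"dy": 0.16,"dz": 0,"roll": -0.05,"fingers": 1},{"dx": 0.26,"dy": 0.16,"dz": 0,"roll": -0.05,"fingers": 1},{"dx": 0.26,"dy": 0.16,"dz": 0,"roll": -0.05,"fingers": 1},{"dx": 0.26,"dy": 0.16,"dz": 0.06,"roll": -0.05,"fingers": 1},{"dx": 0.26,"dy": 0.16,"dz": 0.06,"roll": -0.05,"fingers": 1},{"dx": 0.26,"dy": 0.16,"dz": 0.06,"roll": -0.05,"fingers": 1}])

```text
t: 2.03
position: [0.4747, -0.0613, 0.2382]
tcp_rot: [0.681, 0.733, -0.001, -0.001]
contact_force: [0.2, 0.2, -0.4]
width: 0.009
grasp_force: 0.0
```

Run:
```python
from h import *
s=robot.read_state();print(s["position"],s["tcp_rot"],s["joint_positions"],s["contact_force"])
d=get_image("top");cv2.imwrite("pics/c.png",cv2.resize(d["img"][120:320,280:480],(600,600))[:,:,::-1])
```

```text
[ 0.47471877 -0.06133078  0.23817884] [ 0.68064935  0.73260721 -0.00114312 -0.00135408] [-1.52249893e-01  1.53222939e-01  1.72788068e+00 -3.88608237e-04
  1.26401378e+00 -2.25628053e-01] [ 0.23926436  0.16210085 -0.42354009]
```

View pics/c.png

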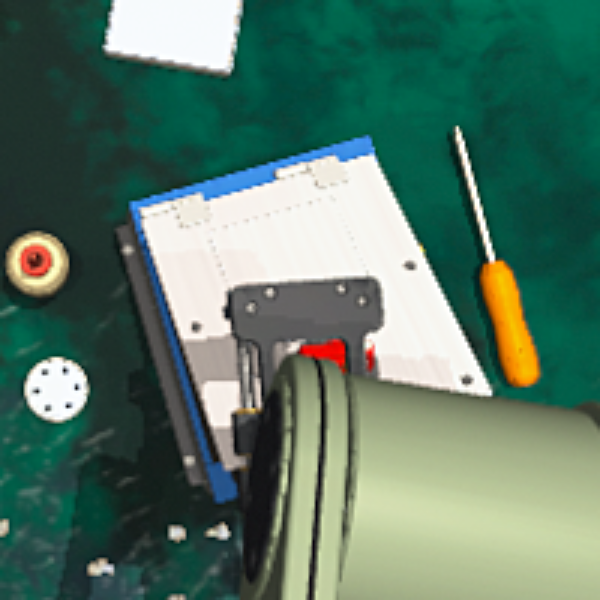

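The gripper is over the left front part of the hatch, clear of the knob (about (330,360) in the crop) and the bystanders. I now push the hatch down along its arc.

carry_out(rows=[{"dx": 0,"dy": 0,"dz": 0.02,"roll": 0,"fingers": 1},{"dx": 0,"dy": 0,"dz": 0.04,"roll": 0,"fingers": 1},{"dx": 0,"dy": 0,"dz": 0.06,"roll": 0,"fingers": 1},{"dx": 0,"dy": -0.006,"dz": 0.08,"roll": 0,"fingers": 1},{"dx": 0,"dy": -0.012,"dz": 0.1,"roll": 0,"fingers": 1},{"dx": 0,"dy": -0.018,"dz": 0.12,"roll": 0,"fingers": 1},{"dx": 0,"dy": -0.024,"dz": 0.14,"roll": 0,"fingers": 1},{"dx": 0,"dy": -0.028,"dz": 0.16,"roll": 0,"fingers": 1},{"dx": 0,"dy": -0.032,"dz": 0.176,"roll": 0,"fingers": 1},{"dx": 0,"dy": -0.035,"dz": 0.19,"roll": 0,"fingers": 1}])

```text
t: 2.92
position: [0.4583, -0.0616, 0.1429]
tcp_rot: [0.68, 0.733, -0.0, -0.0]
contact_force: [-1.3, -1.2, -0.2]
width: 0.003
grasp_force: 0.2
```

carry_out(rows=[{"dx": 0,"dy": 0,"dz": 0.006,"fingers": 1,"roll": 0},{"dx": 0,"dy": -0.002,"dz": 0.012,"fingers": 1,"roll": 0},{"dx": 0,"dy": -0.003,"dz": 0.018,"fingers": 1,"roll": 0},{"dx": 0,"dy": -0.004,"dz": 0.024,"fingers": 1,"roll": 0},{"dx": 0,"dy": -0.005,"dz": 0.03,"fingers": 1,"roll": 0},{"dx": 0,"dy": -0.005,"dz": 0.036,"fingers": 1,"roll": 0},{"dx": 0,"dy": -0.005,"dz": 0.042,"fingers": 1,"roll": 0},{"dx": 0,"dy": -0.005,"dz": 0.046,"fingers": 1,"roll": 0}])

```text
t: 3.58
position: [0.4563, -0.0618, 0.1206]
tcp_rot: [0.68, 0.733, -0.0, -0.0]
contact_force: [-0.4, -0.6, 0.0]
width: 0.005
grasp_force: 0.0
```

carry_out(rows=[{"dx": 0,"dy": 0,"dz": 0.003,"fingers": 1,"roll": 0},{"dx": 0,"dy": 0,"dz": 0.006,"fingers": 1,"roll": 0},{"dx": 0,"dy": 0,"dz": 0.009,"fingers": 1,"roll": 0},{"dx": 0,"dy": 0,"dz": 0.012,"fingers": 1,"roll": 0},{"dx": 0,"dy": 0,"dz": 0.012,"fingers": 1,"roll": 0},{"dx": 0,"dy": 0,"dz": 0.012,"fingers": 1,"roll": 0}])

```text
t: 4.08
position: [0.4564, -0.0618, 0.1149]
tcp_rot: [0.68, 0.733, -0.0, 0.0]
contact_force: [0.9, 0.1, -0.4]
width: 0.004
grasp_force: 0.0
```

carry_out(rows=[{"dx": 0,"dy": 0,"dz": 0.002,"fingers": 1,"roll": 0},{"dx": 0,"dy": 0,"dz": 0.004,"fingers": 1,"roll": 0},{"dx": 0,"dy": 0,"dz": 0.004,"fingers": 1,"roll": 0},{"dx": 0,"dy": 0,"dz": 0.004,"fingers": 1,"roll": 0}])

```text
t: 4.42
position: [0.4565, -0.0619, 0.1134]
tcp_rot: [0.68, 0.733, 0.0, 0.0]
contact_force: [-2.0, 0.8, 3.8]
width: 0.005
grasp_force: 2.4
```

The force of 3.8 N at z = 0.1134 matches the hatch lying on the relaxed seal. I lift off, open the fingers and move above the knob.

carry_out(rows=[{"dx": 0,"dy": 0,"dz": -0.08,"roll": 0,"fingers": 1},{"dx": 0,"dy": 0,"dz": -0.16,"roll": 0,"fingers": -1},{"dx": 0,"dy": 0,"dz": -0.22,"roll": 0,"fingers": -1},{"dx": -0.05,"dy": 0.03,"dz": -0.25,"roll": 0,"fingers": -1},{"dx": -0.1,"dy": 0.06,"dz": -0.25,"roll": 0,"fingers": -1},{"dx": -0.1,"dy": 0.064,"dz": -0.25,"roll": 0,"fingers": -1},{"dx": -0.1,"dy": 0.064,"dz": -0.25,"roll": 0,"fingers": -1},{"dx": -0.1,"dy": 0.064,"dz": -0.25,"roll": 0,"fingers": -1},{"dx": -0.1,"dy": 0.064,"dz": -0.25,"roll": 0,"fingers": -1},{"dx": -0.1,"dy": 0.064,"dz": -0.25,"roll": 0,"fingers": -1}])

```text
t: 5.25
position: [0.4913, -0.1085, 0.2375]
tcp_rot: [0.68, 0.734, -0.0, -0.001]
contact_force: [0.1, 0.1, 0.4]
width: 0.632
grasp_force: 0.0
```

Run:
```python
from h import *
s=robot.read_state();print(s["position"],s["tcp_rot"],s["contact_force"])
d=get_image("wrist");print(np.round(d["hand_eye"],4),d["k1"],d["intrinsics"])
T=np.eye(4);T[:3,:3]=R.from_quat(s["tcp_rot"]).as_matrix();T[:3,3]=s["position"];T=T@d["hand_eye"]
im=d["img"];cv2.imwrite("pics/w.png",im[:,:,::-1])
m=mask(im,(0,150,80),(8,255,255))|mask(im,(172,150,80),(180,255,255))
n,l,st,c=cv2.connectedComponentsWithStats(m);i=1+st[1:,4].argmax();M=cv2.findNonZero((l==i).astype(np.uint8))
print(c[i],st[i],cv2.minAreaRect(M))
for p in [c[i],*cv2.boxPoints(cv2.minAreaRect(M))]: print(p,onz(d,p,.145,T).round(4))
c=np.array([.5551,-.0923,0]);Y=R.from_euler("z",16,degrees=True).as_matrix()
print("knob expected px",proj(d,c+Y@[-.065,0,.138],T),[proj(d,c+Y@[x,y,.1],T).round() for x,y in((-.11,.09),(-.11,-.09))])
```

```text
[ 0.49128735 -0.10853417  0.23749065] [ 6.79633981e-01  7.33551117e-01 -2.73130396e-04 -5.79857197e-04] [0.11356765 0.06212859 0.44383768]
[[-1.000e-04  9.628e-01  2.704e-01  7.580e-02]
 [ 1.000e+00  1.000e-04  0.000e+00  6.000e-04]
 [ 0.000e+00  2.704e-01 -9.628e-01 -1.713e-01]
 [ 0.000e+00  0.000e+00  0.000e+00  1.000e+00]] -0.04755738329384722 [[275.63171749   0.         321.40701348]
 [  0.         275.63171749 198.834548  ]
 [  0.           0.           1.        ]]
[324.65863454 196.77911647] [316 175  18  47 498] ((324.21624755859375, 197.7027130126953), (45.22914505004883, 16.947933197021484), 81.02737426757812)
[324.65863454 196.77911647] [ 0.4947 -0.1044  0.145 ]
[312.31894 176.6865 ] [ 0.4812 -0.0851  0.145 ]
[329.05948 174.04324] [ 0.4972 -0.0813  0.145 ]
[336.11356 218.71893] [ 0.5082 -0.1265  0.145 ]
[319.37302 221.36218] [ 0.4914 -0.1307  0.145 ]
knob expected px [322.07816236 200.30599223] [array([265., 120.]), array([301., 267.])]
```

View pics/w.png

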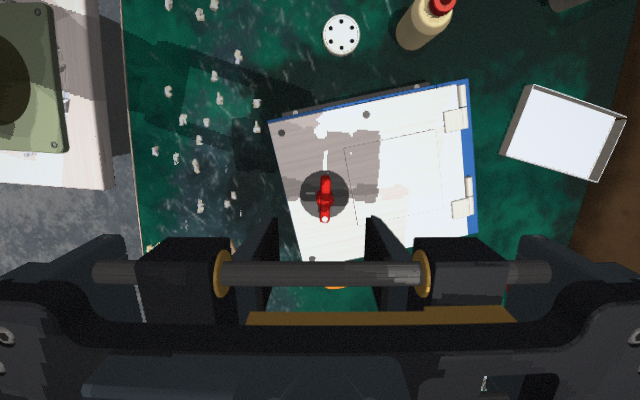

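The hatch is shut on the seal, with the wing at about (325,197), nearly vertical in the image and its dot at (325,219). That puts it almost in line with the tool's x. I refine this with a per-row profile.

Run:
```python
from h import *
s=robot.read_state();d=get_image("wrist")
T=np.eye(4);T[:3,:3]=R.from_quat(s["tcp_rot"]).as_matrix();T[:3,3]=s["position"];T=T@d["hand_eye"]
im=d["img"].astype(int);r=(im[:,:,0]>110)&(im[:,:,0]>2*im[:,:,1])
for v in range(170,226,3):
    c=np.nonzero(r[v,300:345])[0]+300
    if len(c): print(v,c.min(),c.max(),onz(d,((c.min()+c.max()+1)/2,v),.145,T).round(4))
g=mask(d["img"],(0,0,170),(180,60,255));g[:210]=0;g[228:]=0;g[:,:317]=0;g[:,334:]=0
print(np.mean(cv2.findNonZero(g),0))
# flange: dark ellipse around
g=mask(d["img"],(0,0,30),(180,70,115));g[:160]=0;g[230:]=0;g[:,:290]=0;g[:,355:]=0
n,l,st,c=cv2.connectedComponentsWithStats(g);i=1+st[1:,4].argmax();print(st[i],c[i]);h=cv2.convexHull(cv2.findNonZero((l==i).astype(np.uint8)));e=cv2.fitEllipse(h);print(e,onz(d,e[0],.12,T))
```

```text
179 322 329 [ 0.4948 -0.0865  0.145 ]
182 321 330 [ 0.495  -0.0895  0.145 ]
185 321 330 [ 0.4953 -0.0925  0.145 ]
188 321 329 [ 0.495  -0.0955  0.145 ]
191 321 329 [ 0.4953 -0.0986  0.145 ]
194 321 329 [ 0.4955 -0.1016  0.145 ]
197 318 332 [ 0.4958 -0.1047  0.145 ]
200 316 332 [ 0.495  -0.1078  0.145 ]
203 317 332 [ 0.4958 -0.1109  0.145 ]
206 321 330 [ 0.497 -0.114  0.145]
209 321 329 [ 0.4968 -0.1171  0.145 ]
212 320 329 [ 0.4965 -0.1203  0.145 ]
215 320 328 [ 0.4963 -0.1236  0.145 ]
218 320 328 [ 0.4965 -0.1268  0.145 ]
221 321 327 [ 0.4968 -0.13    0.145 ]
[[325.23899371 222.44025157]]
[ 299  170   50   47 1263] [323.30245447 192.42438638]
((323.6327819824219, 193.50730895996094), (47.05873107910156, 49.102333068847656), 87.56674194335938) [ 0.49431871 -0.10770626  0.12      ]
```

carry_out(rows=[{"dx": 0,"dy": 0.007,"dz": 0.06,"roll": 0.02,"fingers": 0.5},{"dx": 0,"dy": 0.007,"dz": 0.12,"roll": 0.02,"fingers": 0.5},{"dx": 0,"dy": 0.007,"dz": 0.15,"roll": 0.02,"fingers": 0.5},{"dx": 0,"dy": 0.007,"dz": 0.15,"roll": 0.02,"fingers": 0.5},{"dx": 0,"dy": 0.007,"dz": 0.15,"roll": 0.02,"fingers": 0.5},{"dx": 0,"dy": 0.007,"dz": 0.15,"roll": 0.02,"fingers": 0.5},{"dx": 0,"dy": 0.007,"dz": 0.15,"roll": 0.02,"fingers": 0.5},{"dx": 0,"dy": 0.007,"dz": 0.15,"roll": 0.02,"fingers": 0.5},{"dx": 0,"dy": 0.007,"dz": 0.15,"roll": 0.02,"fingers": 0.5}])

```text
t: 6.1
position: [0.4961, -0.1091, 0.164]
tcp_rot: [0.691, 0.723, 0.001, 0.001]
contact_force: [-1.3, 0.2, 0.4]
width: 0.246
grasp_force: 0.0
```

Run:
```python
from h import *
s=robot.read_state();print(s["position"],s["tcp_rot"],s["contact_force"],s["width"])
d=get_image("wrist");cv2.imwrite("pics/w2.png",cv2.resize(d["img"][120:320,200:440],(720,600))[:,:,::-1])
```

```text
[ 0.49609488 -0.10913218  0.16396587] [6.91345879e-01 7.22523193e-01 5.00328247e-04 9.27623357e-04] [-1.33028427  0.24843206  0.35994438] 0.24566934675190827
```

View pics/w2.png

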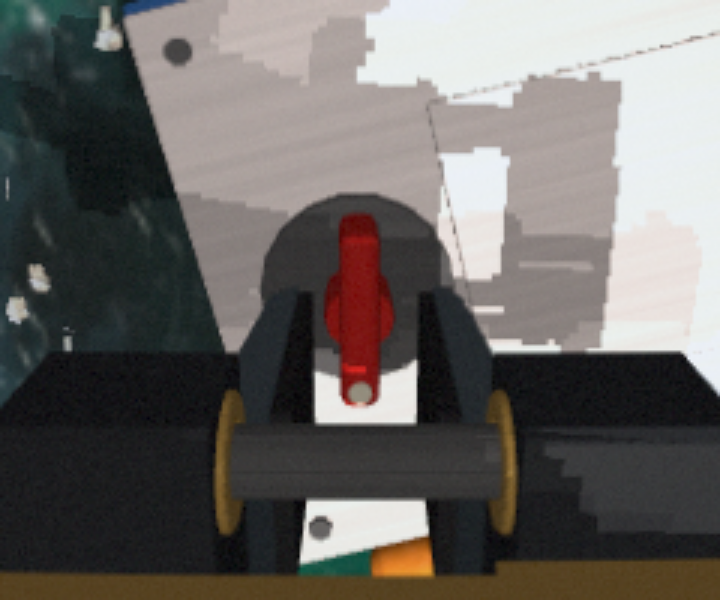

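The wing (columns 341–379) sits centred between the pads (313 and 417) and is aligned with them. I go down to feel for the flange.

carry_out(rows=[{"dx": 0,"dy": 0,"dz": 0.02,"roll": 0,"fingers": 0.5},{"dx": 0,"dy": 0,"dz": 0.04,"roll": 0,"fingers": 0.5},{"dx": 0,"dy": 0,"dz": 0.05,"roll": 0,"fingers": 0.5},{"dx": 0,"dy": 0,"dz": 0.056,"roll": 0,"fingers": 0.5},{"dx": 0,"dy": 0,"dz": 0.062,"roll": 0,"fingers": 0.5},{"dx": 0,"dy": 0,"dz": 0.062,"roll": 0,"fingers": 0.5}])

```text
t: 6.65
position: [0.4951, -0.1089, 0.1311]
tcp_rot: [0.691, 0.723, -0.0, -0.001]
contact_force: [-0.4, 0.5, -0.0]
width: 0.251
grasp_force: 0.0
```

carry_out(rows=[{"dx": 0,"dy": 0,"dz": 0.004,"roll": 0,"fingers": 0.5},{"dx": 0,"dy": 0,"dz": 0.008,"roll": 0,"fingers": 0.5},{"dx": 0,"dy": 0,"dz": 0.01,"roll": 0,"fingers": 0.5},{"dx": 0,"dy": 0,"dz": 0.01,"roll": 0,"fingers": 0.5}])

```text
t: 6.98
position: [0.4955, -0.109, 0.1268]
tcp_rot: [0.691, 0.723, -0.0, -0.0]
contact_force: [0.1, 0.8, -0.2]
width: 0.249
grasp_force: 0.0
```

carry_out(rows=[{"dx": 0,"dy": 0,"dz": 0.003,"roll": 0,"fingers": 0.5},{"dx": 0,"dy": 0,"dz": 0.006,"roll": 0,"fingers": 0.5},{"dx": 0,"dy": 0,"dz": 0.006,"roll": 0,"fingers": 0.5},{"dx": 0,"dy": 0,"dz": 0.006,"roll": 0,"fingers": 0.5}])

```text
t: 7.32
position: [0.4955, -0.109, 0.1239]
tcp_rot: [0.691, 0.723, -0.0, -0.0]
contact_force: [0.4, 0.4, -0.7]
width: 0.249
grasp_force: 0.0
```

carry_out(rows=[{"dx": 0,"dy": 0,"dz": 0.003,"roll": 0,"fingers": 0.5},{"dx": 0,"dy": 0,"dz": 0.006,"roll": 0,"fingers": 0.5},{"dx": 0,"dy": 0,"dz": 0.006,"roll": 0,"fingers": 0.5},{"dx": 0,"dy": 0,"dz": 0.006,"roll": 0,"fingers": 0.5}])

```text
t: 7.65
position: [0.4955, -0.109, 0.1208]
tcp_rot: [0.691, 0.723, -0.0, -0.0]
contact_force: [-0.6, 0.2, 0.6]
width: 0.248
grasp_force: 0.0
```

carry_out(rows=[{"dx": 0,"dy": 0,"dz": 0.002,"roll": 0,"fingers": 0.5},{"dx": 0,"dy": 0,"dz": 0.004,"roll": 0,"fingers": 0.5},{"dx": 0,"dy": 0,"dz": 0.004,"roll": 0,"fingers": 0.5},{"dx": 0,"dy": 0,"dz": 0.004,"roll": 0,"fingers": 0.5}])

```text
t: 7.98
position: [0.4957, -0.109, 0.1193]
tcp_rot: [0.691, 0.723, 0.0, 0.0]
contact_force: [-1.4, 1.2, 4.1]
width: 0.251
grasp_force: 2.0
```

carry_out(rows=[{"dx": 0,"dy": 0,"dz": 0,"roll": 0,"fingers": 1},{"dx": 0,"dy": 0,"dz": 0,"roll": 0,"fingers": 1},{"dx": 0,"dy": 0,"dz": 0,"roll": 0,"fingers": 1},{"dx": 0,"dy": 0,"dz": 0,"roll": 0,"fingers": 1},{"dx": 0,"dy": 0,"dz": 0,"roll": 0,"fingers": 1},{"dx": 0,"dy": 0,"dz": 0,"roll": 0,"fingers": 1}], grip_force=15)

```text
t: 8.48
position: [0.4942, -0.109, 0.119]
tcp_rot: [0.691, 0.723, -0.001, -0.001]
contact_force: [-2.7, -0.8, 5.8]
width: 0.11
grasp_force: 15.5
```

```bash
python3 -c "
from h import *
s=robot.read_state()
for k in('position','tcp_rot','contact_force','ft_torque','width','grasp_force','joint_positions'):print(k,s[k].round(4) if hasattr(s[k],'round') else s[k])"
```

```text
position [ 0.4942 -0.109   0.119 ]
tcp_rot [ 0.6913  0.7226 -0.0011 -0.0011]
contact_force [-2.7278 -0.7941  5.7714]
ft_torque [-0.1212  0.8561 -0.0376]
width 0.110346573633921
grasp_force 15.503824258921668
joint_positions [-2.3930e-01  2.9720e-01  1.8592e+00 -9.0000e-04  9.8810e-01 -2.8310e-01]
```

carry_out(rows=[{"dx": 0,"dy": -0.0025,"dz": 0.002,"roll": 0,"fingers": 1},{"dx": 0,"dy": -0.0025,"dz": 0.004,"roll": 0,"fingers": 1},{"dx": 0,"dy": -0.0025,"dz": 0.006,"roll": 0,"fingers": 1},{"dx": 0,"dy": -0.0025,"dz": 0.007,"roll": 0,"fingers": 1},{"dx": 0,"dy": -0.0025,"dz": 0.007,"roll": 0,"fingers": 1},{"dx": 0,"dy": -0.0025,"dz": 0.007,"roll": 0,"fingers": 1}])

```text
t: 8.98
position: [0.4939, -0.1091, 0.1167]
tcp_rot: [0.691, 0.723, -0.0, -0.0]
contact_force: [-2.6, 0.8, 11.7]
width: 0.108
grasp_force: 15.3
```

carry_out(rows=[{"dx": 0,"dy": -0.002,"dz": 0.001,"roll": 0,"fingers": 1},{"dx": 0,"dy": -0.003,"dz": 0.002,"roll": 0,"fingers": 1},{"dx": 0,"dy": -0.003,"dz": 0.0035,"roll": 0,"fingers": 1},{"dx": 0,"dy": -0.003,"dz": 0.0035,"roll": 0,"fingers": 1},{"dx": 0,"dy": -0.003,"dz": 0.0035,"roll": 0,"fingers": 1}])

```text
t: 9.4
position: [0.4938, -0.1091, 0.1158]
tcp_rot: [0.691, 0.722, 0.001, 0.001]
contact_force: [-2.8, 1.7, 14.2]
width: 0.111
grasp_force: 15.1
```

```bash
cat > st.py <<'E'
from h import *
s=robot.read_state()
n=R.from_quat(s['tcp_rot']).as_matrix()
print('yaw_y',np.degrees(np.arctan2(n[1,1],n[0,1])).round(2),'tilt',np.degrees(np.arccos(-n[2,2])).round(2))
for k in('position','contact_force','ft_torque'):print(k,s[k].round(4))
print(s['width'],s['grasp_force'],s['joint_positions'][5])
E
python3 st.py
```

```text
yaw_y 2.51 tilt 0.17
position [ 0.4938 -0.1091  0.1158]
contact_force [-2.7588  1.6636 14.2086]
ft_torque [ 0.2456  0.5382 -0.0369]
0.11129612165839102 15.117734296907372 -0.2846820123694839
```

carry_out(rows=[{"dx": 0,"dy": 0,"dz": 0.001,"roll": 0,"fingers": 1},{"dx": 0,"dy": 0,"dz": 0.002,"roll": 0,"fingers": 1},{"dx": 0,"dy": 0,"dz": 0.002,"roll": 0.02,"fingers": 1},{"dx": 0,"dy": 0,"dz": 0.002,"roll": 0.04,"fingers": 1},{"dx": 0,"dy": 0,"dz": 0.002,"roll": 0.06,"fingers": 1},{"dx": 0,"dy": 0,"dz": 0.002,"roll": 0.06,"fingers": 1}])

```text
t: 9.9
position: [0.4937, -0.1092, 0.1152]
tcp_rot: [0.725, 0.689, 0.001, 0.001]
contact_force: [-3.6, 1.4, 17.3]
width: 0.112
grasp_force: 15.0
```

```bash
python3 st.py
```

```text
yaw_y -2.95 tilt 0.17
position [ 0.4937 -0.1092  0.1152]
contact_force [-3.6264  1.4447 17.2877]
ft_torque [ 0.2885  0.756  -0.0132]
0.11233021544986478 15.02286511240527 -0.18938965792094334
```

carry_out(rows=[{"dx": 0,"dy": 0,"dz": 0,"roll": 0.02,"fingers": 1},{"dx": 0,"dy": 0,"dz": 0,"roll": 0.04,"fingers": 1},{"dx": 0,"dy": 0,"dz": 0,"roll": 0.06,"fingers": 1},{"dx": 0,"dy": 0,"dz": 0,"roll": 0.08,"fingers": 1},{"dx": 0,"dy": 0,"dz": 0,"roll": 0.1,"fingers": 1},{"dx": 0,"dy": 0,"dz": 0,"roll": 0.12,"fingers": 1},{"dx": 0,"dy": 0,"dz": 0,"roll": 0.12,"fingers": 1}])

```text
t: 10.48
position: [0.4937, -0.1091, 0.1152]
tcp_rot: [0.787, 0.617, 0.001, 0.001]
contact_force: [-2.6, 1.2, 18.0]
width: 0.109
grasp_force: 15.0
```

```bash
python3 st.py
```

```text
yaw_y -13.75 tilt 0.17
position [ 0.4937 -0.1091  0.1152]
contact_force [-2.6219  1.1618 17.9817]
ft_torque [ 0.3238  0.7267 -0.0802]
0.10928146123931122 15.031140122409852 -0.0008908546080921827
```

carry_out(rows=[{"dx": 0,"dy": 0,"dz": 0,"roll": 0.025,"fingers": 1},{"dx": 0,"dy": 0,"dz": 0,"roll": 0.05,"fingers": 1},{"dx": 0,"dy": 0,"dz": 0,"roll": 0.075,"fingers": 1},{"dx": 0,"dy": 0,"dz": 0,"roll": 0.1,"fingers": 1},{"dx": 0,"dy": 0,"dz": 0,"roll": 0.125,"fingers": 1},{"dx": 0,"dy": 0,"dz": 0,"roll": 0.15,"fingers": 1},{"dx": 0,"dy": 0,"dz": 0,"roll": 0.175,"fingers": 1}])

```text
t: 11.07
position: [0.4936, -0.1092, 0.1152]
tcp_rot: [0.864, 0.504, 0.001, 0.001]
contact_force: [-3.1, 1.1, 17.0]
width: 0.108
grasp_force: 15.1
```

```bash
python3 st.py
```

```text
yaw_y -29.53 tilt 0.17
position [ 0.4936 -0.1092  0.1152]
contact_force [-3.0647  1.102  17.0343]
ft_torque [0.2987 0.742  0.082 ]
0.10805823228789899 15.125969392829575 0.27471922315912267
```

```bash
cat > tq.py <<'E'
from h import *
L=[]
for _ in range(6):
    s=robot.read_state();n=R.from_quat(s['tcp_rot']).as_matrix()
    L.append([np.degrees(np.arctan2(n[1,1],n[0,1])),*s['ft_torque'],*s['contact_force'],s['width']*91,s['grasp_force']])
    get_image("top")
L=np.array(L);print('yaw,T,F,w,g',L.mean(0).round(3));print('sd',L.std(0).round(3)[[0,3]],'knob',(16-L[:,0].mean()).round(2),'t',s['t'])
E
python3 tq.py
```

```text
yaw,T,F,w,g [-2.9494e+01  2.8800e-01  7.5700e-01 -2.1000e-02 -3.5490e+00  9.9000e-01
  1.7164e+01  1.0045e+01  1.5077e+01]
sd [0.065 0.052] knob 45.49 t 11.3167
```

carry_out(rows=[{"dx": 0,"dy": 0,"dz": 0,"roll": 0.02,"fingers": 1},{"dx": 0,"dy": 0,"dz": 0,"roll": 0.04,"fingers": 1},{"dx": 0,"dy": 0,"dz": 0,"roll": 0.05,"fingers": 1},{"dx": 0,"dy": 0,"dz": 0,"roll": 0.05,"fingers": 1}], grip_force=6)

```text
t: 11.7
position: [0.4936, -0.1091, 0.1152]
tcp_rot: [0.883, 0.47, 0.001, 0.001]
contact_force: [-3.4, 2.2, 17.2]
width: 0.111
grasp_force: 10.3
```

```bash
python3 tq.py
```

```text
yaw,T,F,w,g [-33.943   0.262   0.743  -0.065  -3.775   1.519  17.174  10.057  10.252]
sd [0.007 0.032] knob 49.94 t 11.95
```

```bash
sed -i 's/range(6)/range(10)/; s/print(.yaw,T,F,w,g.*$/m=L.mean(0);print("knob",(16-m[0]).round(2),"Tz",m[3].round(3),"+-",(L[:,3].std()\/3).round(3),"Fz",m[6].round(1),"w",m[7].round(2),"g",m[8].round(2),"t",s["t"])/' tq.py; cat tq.py
```

```text
from h import *
L=[]
for _ in range(10):
    s=robot.read_state();n=R.from_quat(s['tcp_rot']).as_matrix()
    L.append([np.degrees(np.arctan2(n[1,1],n[0,1])),*s['ft_torque'],*s['contact_force'],s['width']*91,s['grasp_force']])
    get_image("top")
L=np.array(L);m=L.mean(0);print("knob",(16-m[0]).round(2),"Tz",m[3].round(3),"+-",(L[:,3].std()/3).round(3),"Fz",m[6].round(1),"w",m[7].round(2),"g",m[8].round(2),"t",s["t"])
```

carry_out(rows=[{"dx": 0,"dy": 0,"dz": 0,"roll": 0.01,"fingers": 1},{"dx": 0,"dy": 0,"dz": 0,"roll": 0.02,"fingers": 1},{"dx": 0,"dy": 0,"dz": 0,"roll": 0.03,"fingers": 1}])

```text
t: 12.25
position: [0.4936, -0.1091, 0.1152]
tcp_rot: [0.894, 0.449, 0.001, 0.001]
contact_force: [-3.0, 1.7, 17.6]
width: 0.111
grasp_force: 10.2
```

```bash
python3 tq.py
```

```text
knob 52.65 Tz -0.034 +- 0.017 Fz 17.1 w 10.09 g 10.23 t 12.7
```

```bash
sed -i 's/range(10)/range(6)/;s/std()\/3/std()\/5**.5/' tq.py
```

carry_out(rows=[{"dx": 0,"dy": 0,"dz": 0,"roll": 0.008,"fingers": 1},{"dx": 0,"dy": 0,"dz": 0,"roll": 0.016,"fingers": 1}])

```text
t: 12.92
position: [0.4936, -0.1091, 0.1152]
tcp_rot: [0.899, 0.438, 0.001, 0.001]
contact_force: [-4.5, 2.0, 16.9]
width: 0.108
grasp_force: 10.2
```

```bash
python3 tq.py
```

```text
knob 54.09 Tz -0.014 +- 0.02 Fz 17.1 w 9.98 g 10.25 t 13.1667
```

carry_out(rows=[{"dx": 0,"dy": 0,"dz": 0,"roll": 0.008,"fingers": 1},{"dx": 0,"dy": 0,"dz": 0,"roll": 0.016,"fingers": 1}])

```text
t: 13.38
position: [0.4936, -0.1091, 0.1151]
tcp_rot: [0.905, 0.426, 0.001, 0.001]
contact_force: [-3.7, 0.9, 17.6]
width: 0.112
grasp_force: 10.3
```

```bash
python3 tq.py
```

```text
knob 55.53 Tz -0.022 +- 0.015 Fz 17.1 w 10.04 g 10.26 t 13.6333
```

carry_out(rows=[{"dx": 0,"dy": 0,"dz": 0,"roll": 0.008,"fingers": 1},{"dx": 0,"dy": 0,"dz": 0,"roll": 0.016,"fingers": 1}])

```text
t: 13.85
position: [0.4936, -0.1091, 0.1152]
tcp_rot: [0.91, 0.415, 0.001, 0.001]
contact_force: [-3.7, 1.6, 17.4]
width: 0.11
grasp_force: 10.2
```

```bash
python3 tq.py
```

```text
knob 56.97 Tz -0.026 +- 0.024 Fz 17.1 w 9.94 g 10.24 t 14.1
```

carry_out(rows=[{"dx": 0,"dy": 0,"dz": 0,"roll": 0.008,"fingers": 1},{"dx": 0,"dy": 0,"dz": 0,"roll": 0.016,"fingers": 1}])

```text
t: 14.32
position: [0.4936, -0.1091, 0.1151]
tcp_rot: [0.915, 0.403, 0.001, 0.001]
contact_force: [-4.6, -0.3, 17.5]
width: 0.105
grasp_force: 10.3
```

```bash
python3 tq.py
```

```text
knob 58.4 Tz -0.005 +- 0.026 Fz 17.1 w 9.93 g 10.2 t 14.5667
```

carry_out(rows=[{"dx": 0,"dy": 0,"dz": 0,"roll": 0.008,"fingers": 1},{"dx": 0,"dy": 0,"dz": 0,"roll": 0.016,"fingers": 1}])

```text
t: 14.78
position: [0.4936, -0.1091, 0.1152]
tcp_rot: [0.92, 0.392, 0.001, 0.001]
contact_force: [-4.4, 1.3, 17.3]
width: 0.109
grasp_force: 10.5
```

```bash
python3 tq.py
```

```text
knob 59.84 Tz 0.03 +- 0.018 Fz 17.0 w 9.94 g 10.33 t 15.0333
```

```bash
python3 tq.py;python3 tq.py
```

```text
knob 59.83 Tz 0.001 +- 0.008 Fz 17.2 w 9.88 g 10.28 t 15.3333
knob 59.82 Tz 0.023 +- 0.01 Fz 17.1 w 10.02 g 10.27 t 15.6333
```

carry_out(rows=[{"dx": 0,"dy": 0,"dz": 0,"roll": 0.005,"fingers": 1},{"dx": 0,"dy": 0,"dz": 0,"roll": 0.01,"fingers": 1}])

```text
t: 15.85
position: [0.4936, -0.1091, 0.1152]
tcp_rot: [0.923, 0.385, 0.001, 0.001]
contact_force: [-3.5, 1.0, 16.4]
width: 0.114
grasp_force: 10.6
```

```bash
python3 tq.py
```

```text
knob 60.72 Tz 0.064 +- 0.009 Fz 17.2 w 9.98 g 10.43 t 16.1
```

carry_out(rows=[{"dx": 0,"dy": 0,"dz": 0,"roll": 0.003,"fingers": 1},{"dx": 0,"dy": 0,"dz": 0,"roll": 0.006,"fingers": 1}])

```text
t: 16.32
position: [0.4936, -0.1091, 0.1152]
tcp_rot: [0.925, 0.381, 0.001, 0.001]
contact_force: [-3.7, 1.5, 16.3]
width: 0.114
grasp_force: 10.9
```

```bash
python3 tq.py; python3 tq.py
```

```text
knob 61.25 Tz 0.133 +- 0.009 Fz 17.2 w 10.01 g 10.68 t 16.5667
knob 61.24 Tz 0.12 +- 0.01 Fz 17.2 w 10.0 g 10.62 t 16.8667
```

The torque rose steadily from about -0.02 to 0.126 N m over the last 1.5°, a slope like the stop spring's. So the tongue is firmly on its stop with about 0.14 N m extra, under the 0.2 limit. I ease the press first, then let go.

carry_out(rows=[{"dx": 0,"dy": 0,"dz": -0.001,"roll": 0,"fingers": 1},{"dx": 0,"dy": 0,"dz": -0.002,"roll": 0,"fingers": 1},{"dx": 0,"dy": 0,"dz": -0.003,"roll": 0,"fingers": 1},{"dx": 0,"dy": 0,"dz": -0.004,"roll": 0,"fingers": 1},{"dx": 0,"dy": 0,"dz": -0.005,"roll": 0,"fingers": 1},{"dx": 0,"dy": 0,"dz": -0.005,"roll": 0,"fingers": 1}])

```text
t: 17.42
position: [0.4936, -0.1091, 0.1163]
tcp_rot: [0.925, 0.381, 0.001, 0.001]
contact_force: [-0.6, 0.5, 7.5]
width: 0.107
grasp_force: 11.2
```

```bash
python3 tq.py; python3 st.py
```

```text
knob 61.24 Tz 0.08 +- 0.015 Fz 7.9 w 10.02 g 11.14 t 17.6667
yaw_y -45.24 tilt 0.13
position [ 0.4936 -0.1091  0.1163]
contact_force [-0.5629  0.8984  8.2787]
ft_torque [0.0837 0.3188 0.1307]
0.10602533806146247 11.141521070385352 0.5490637677457688
```

carry_out(rows=[{"dx": 0,"dy": 0,"dz": -0.001,"roll": 0,"fingers": 1},{"dx": 0,"dy": 0,"dz": -0.002,"roll": 0,"fingers": 1},{"dx": 0,"dy": 0,"dz": -0.002,"roll": 0,"fingers": 1},{"dx": 0,"dy": 0,"dz": -0.002,"roll": 0,"fingers": 0.9},{"dx": 0,"dy": 0,"dz": -0.002,"roll": 0,"fingers": 0.8},{"dx": 0,"dy": 0,"dz": -0.002,"roll": 0,"fingers": 0.6},{"dx": 0,"dy": 0,"dz": -0.002,"roll": 0,"fingers": 0.5},{"dx": 0,"dy": 0,"dz": -0.002,"roll": 0,"fingers": 0.5}])

```text
t: 18.38
position: [0.4937, -0.1099, 0.1166]
tcp_rot: [0.925, 0.381, 0.001, 0.001]
contact_force: [3.6, -2.1, 5.3]
width: 0.245
grasp_force: 2.6
```

```bash
python3 st.py
```

```text
yaw_y -45.26 tilt 0.15
position [ 0.4937 -0.1099  0.1166]
contact_force [ 3.5828 -2.0728  5.2587]
ft_torque [-0.4086 -0.3697  0.0735]
0.2451098757066096 2.6286530977813527 0.5494478289262279
```

carry_out(rows=[{"dx": 0,"dy": 0,"dz": -0.004,"roll": 0,"fingers": 0.5},{"dx": 0,"dy": 0,"dz": -0.012,"roll": 0,"fingers": 0.5},{"dx": 0,"dy": 0,"dz": -0.04,"roll": 0,"fingers": 0.5},{"dx": 0,"dy": 0,"dz": -0.08,"roll": 0,"fingers": 0.5},{"dx": 0,"dy": 0,"dz": -0.16,"roll": 0,"fingers": 0.5},{"dx": 0,"dy": 0,"dz": -0.24,"roll": 0,"fingers": 0.5},{"dx": 0,"dy": 0,"dz": -0.24,"roll": 0,"fingers": 0.5},{"dx": 0,"dy": 0,"dz": -0.24,"roll": 0,"fingers": 0.5}])

```text
t: 19.05
position: [0.4932, -0.1091, 0.238]
tcp_rot: [0.925, 0.381, 0.001, 0.001]
contact_force: [-0.3, 1.2, -0.2]
width: 0.252
grasp_force: 0.0
```

Run:
```python
from h import *
s=robot.read_state();print(s["position"],s["contact_force"],s["t"])
d=get_image("wrist");cv2.imwrite("pics/w3.png",d["img"][:,:,::-1])
T=np.eye(4);T[:3,:3]=R.from_quat(s["tcp_rot"]).as_matrix();T[:3,3]=s["position"];T=T@d["hand_eye"]
im=d["img"].astype(int);r=(im[:,:,0]>110)&(im[:,:,0]>2*im[:,:,1])
P=[]
for v in range(165,240,3):
    c=np.nonzero(r[v,290:360])[0]+290
    if len(c) and len(c)<13: P.append(onz(d,((c.min()+c.max()+1)/2,v),.143,T)[:2])
P=np.array(P);l=cv2.fitLine(P.astype(np.float32),2,0,.01,.01).ravel();a=np.degrees(np.arctan2(l[1],l[0]))
print(len(P),"knob deg",(106-a)%180, l[2:])
```

```text
[ 0.4932098  -0.10911734  0.23797955] [-0.29313552  1.23511552 -0.22057942] 19.05
11 knob deg 60.737328 [ 0.4949057  -0.11004063]
```

View pics/w3.png

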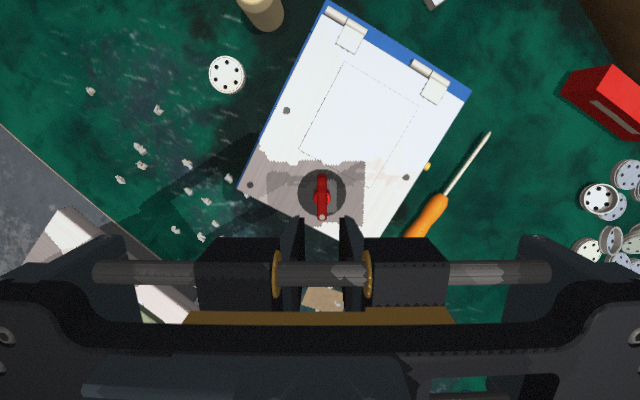

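The hatch is shut and the knob stayed at about 61° (wing at (322,197)). The cap, bottle and screwdriver are untouched, and the robot touches nothing. I hand in the job.

```bash
python3 -c "
from rig import robot
print(robot.sign_off())"
```

```text
the job is handed in; nothing more can be done
None
```

I closed the hatch onto its seal, turned the knob about 61° clockwise until the tongue came up firmly on its stop (about 0.14 N m above free turning, under the 0.2 limit), let go and handed the job in; I judged it locked from the forces and the last picture, without pulling on the hatch.

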